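# Finish packing the two delivery baskets

## Robot

A 6-joint arm with a two-finger parallel gripper is mounted at the origin on the work surface. World frame = base frame: x ahead of the robot, y to its left, z up, the work surface at z = 0. Lengths are in m, angles in rad, forces in N, time in s.
With the tool pointing down it reaches from about 0.325 to 0.925 m from the base axis. Payload 3.1 kg.
Tool frame: the origin (TCP) lies at the very end of the fingers, on their centre line; the grasp point (between the pads) lies behind it (hold_point_z is the z of the grasp point in the tool frame, in m); z points along the fingers, y is the line along which they close (so a half turn about z gives the same grasp; the last joint's range is limited). The gripper opens to 85 mm and grips with 20 to 120 N. Pads are 22 mm wide; open, the fingers measure 114 mm over their backs; the gripper's body (76 mm by 85 mm) begins 54 mm behind the grasp point. The pads swing forward as they close: fully open they stand 13 mm farther back than shut.
Start: joints at [1.123, 0.217, 1.613, -0, 1.311, -0.112], TCP at [0.206, 0.59, 0.231] pointing down, gripper open.
Joint ranges: [-2.75, 2.75], [-0.78, 2.1], [0.31, 2.55], [-1.13, 4.27], [0.13, 2.63], [-2.58, 2.58]. Speed limits (rad/s): [2.79, 2.79, 3.14, 3.14, 3.14, 3.14].

## Interface

Orientations are given as a unit quaternion [w, x, y, z].
In Python, from workcell import state, camera, camera_model, hand_in, hold_point_z gives the robot as it stands.
- The arm moves only by the shell command python3 -m creep 'ROWS'. ROWS is JSON, a list that holds one entry, the list of rows, each a list of 5 numbers: the shift along the tool's x, y, z in mm, then the turn about the tool's z in degrees, then the opening in per cent of the stroke, from 0 (shut) to 100 (fully open). A call has 1 to 20 rows; each row is the pose to reach, as a shift and turn from the pose commanded when the call began, along the tool's axes at that moment; what a row does not reach only later rows make up. A row lasts 1/8 s, in which the tool goes at most 62.5 mm and 10.7 degrees, less where a joint would pass 70% of its speed; a pose out of reach is approached as far as the arm can. A call with a gripper value outside its range is refused whole. The fingers move at their own pace and stop on an object; the grip force is fixed at half the most. Time passes only in rows, so rows that repeat a pose let the fingers close. It gives the time, the measured TCP pose, the force, the opening and the grip force at its end, in the units of the state.
- state(): the state, without advancing time (a new reading comes with each control period).
- camera(name): name is "scene" or "top" or "wrist"; returns the picture (400x640x3 uint8, red, green, blue); there is no depth.
- camera_model(name): a dict with "fx", "fy", "cx", "cy" (pixels), "distortion" ([k1, k2, p1, p2, k3] as OpenCV has them; the pictures are not rectified), "rvec" (rotation vector, rad) and "tvec" (3), from world to camera coordinates, as OpenCV has them. Camera axes: x right, y down, z forward; pixel columns grow to the right and rows downward; lengths in m; the calibration is good to about 2 mm. A picture is of the moment at which its call begins: read the wrist's pose just before it. camera_model takes no time and is no camera call; for the wrist camera it gives the pose at the moment of the call.
- hand_in(): hands the job in; it is judged then, once.
The state is a dict: "time_s": time; "qpos": joint angles; "joint_velocities": joint speeds; "joint_torque": joint torques, N m; "ee_pos": TCP position; "orientation": TCP orientation; "ft_force": force on the tool from outside, world axes, zero at the start; "torque": the same for the moment, N m; "width": finger opening in m; "gripper_force": force on a finger pad.
Only numpy, scipy, OpenCV 4.12 (cv2) and the standard library are available. Lean on these libraries where they do the work, as an engineer would, in place of code of your own. Each camera call takes 0.05 s, during which the arm holds its last target. There are 200 camera calls.

## Task

Finish packing the two red baskets for the home-delivery round (left, right and far as seen from the robot). In the basket that holds the milk tin, stand the squat jar at the far end, close to the end wall, and the taller of the two white bottles midway between the tin and the jar, so that all three make a straight line down the middle of the basket. In the basket that holds the mask box, stand the food can on the floor to the right of the box, level with the box's middle, and lay the tablet carton flat on top of the box, centred and lengthwise; set everything down gently rather than dropping it, and leave the tin, the mask box, the shorter bottle and the tape roll where they are.

Things in the scene. Friction and masses are not known exactly. Their poses are not given: they have to be found in the camera images.
- tin_basket: Red open basket with the milk tin at its near end; fixed. 270 long (its x) x 180 wide (y) x 45 mm high, walls and floor 4 mm thick. Origin: centre of its underside; x along its length away from the robot (white card = near end, x -135 mm), y to the left. Desk equipment up to 170 mm high stands along the back and sides, a stapler near the robot.
- mask_basket: Red open basket with the mask box along its left (+y) wall, the strip right of the box being empty; fixed. 270 long (its x) x 180 wide (y) x 45 mm high, walls and floor 4 mm thick. Origin: centre of its underside; x along its length away from the robot (white card = near end, x -135 mm), y to the left. Same basket as the other.
- milk_tin: Milk tin, steel with a cream band and a clear lid, diameter 92 mm, 110 mm high, 0.55 kg, standing loose in its basket at the near end on the basket's middle line (within 8 mm). Origin at the centre of its underside, z up.
- mask_box: Mask box, pale blue-grey carton, 170 long (its x) x 80 wide (its y) x 65 mm high, 0.25 kg, lying loose in its basket, lengthwise along the left wall. Origin at the centre of its underside; x along its length away from the robot, y to the left, z up.
- tall_bottle: Taller of two white bottles: round body, diameter 50 mm, 95 mm high with straight sides, then a narrow neck with a white cap (diameter 34 mm); 130 mm high in all, about 0.18 kg, loose on the desk. Origin at the centre of its underside, z up.
- jar: Squat amber glass jar with a wide white lid, diameter 57 mm, 52 mm high, about 0.16 kg, loose on the desk. Origin at the centre of its underside, z up.
- food_can: Food can, steel with a plain grey band, diameter 58 mm (60 mm over its rims), 85 mm high, about 0.3 kg, loose on the desk. Origin at the centre of its underside, z up.
- tablet_carton: Small white tablet carton with a grey band, lying flat on the desk: 90 long (its x) x 45 wide (its y) x 30 mm high, about 0.06 kg, loose, any yaw. Origin at the centre of its underside, z up.
- short_bottle: Shorter of the two white bottles, same shape and diameter (50 mm) but 90 mm high in all (straight sides to 56 mm), loose on the desk. Not needed: leave it. Origin at the centre of its underside, z up.
- tape_roll: Roll of brown packing tape lying flat: a ring of 90 mm outer diameter, 75 mm inner diameter, 48 mm high, loose on the desk. Not needed: leave it. Origin at the centre of its underside, z up.

How it is judged:
By the outcome, as a careful person would: the job done as asked, in the order asked, and still so for the second after the job is handed in, with the robot touching nothing.
It also fails if it takes over 99 s, if anything falls off the work surface, if the arm or the gripper's body presses on something with over 40 N, if the wrist force passes 120 N, or if a joint passes its speed limit or range.

## Working session

There is one attempt and no reset: what is moved stays moved. The work goes in short steps, Python scripts to look and compute and a shell command to move; the robot and the scene stay as the last step left them, time stands still between calls to the robot, and variables do not carry over. Pictures are saved under pics/ and viewed, at most 15 in all, crops included, and the job is handed in when it is done.

```bash
mkdir -p pics; ls; python3 - <<'E'
from workcell import *
import cv2
for n in ("scene","top"):
    cv2.imwrite(f"pics/{n}0.png",camera(n)[...,::-1])
    print(n,camera_model(n))
s=state();print(s,hold_point_z if not callable(hold_point_z) else hold_point_z())
E
```

```text
pics
scene {'fx': 394.99292012736134, 'fy': 394.99292012736134, 'cx': 316.78727761127647, 'cy': 198.32135641531977, 'distortion': array([-0.02801034,  0.        ,  0.        ,  0.        ,  0.        ]), 'rvec': array([ 2.02207435,  1.03506725, -0.5044446 ]), 'tvec': array([-0.35385748, -0.24018133,  1.33181009])}
top {'fx': 470.3180184063097, 'fy': 470.3180184063097, 'cx': 323.6340061595943, 'cy': 195.26781045112978, 'distortion': array([-0.12099048,  0.        ,  0.        ,  0.        ,  0.        ]), 'rvec': array([ 2.15300443, -2.13983626,  0.19837276]), 'tvec': array([-0.00636945,  0.55155938,  1.19605804])}
{'time_s': 0.1, 'qpos': array([ 1.12280155e+00,  2.17677092e-01,  1.61477882e+00, -1.43803577e-05,
        1.31131302e+00, -1.12229807e-01]), 'joint_velocities': array([-0.00048518, -0.00402057, -0.00317957, -0.00175734,  0.0008112 ,
        0.00202402]), 'joint_torque': array([-4.95988534e-04, -3.98071289e+01, -3.04969633e+01, -1.81347114e-04,
        4.15226430e-03, -8.18788664e-06]), 'ee_pos': array([0.20561138, 0.5894299 , 0.23009718]), 'orientation': array([-2.94155096e-04,  1.67093055e-01,  9.85940529e-01, -1.04765228e-03]), 'ft_force': array([ 0.4607724 ,  0.07582344, -0.50004968]), 'torque': array([-0.00885899,  0.00596109, -0.0241845 ]), 'gripper_force': 0.0, 'width': 0.08546581708219171} -0.0187
```

View pics/scene0.png

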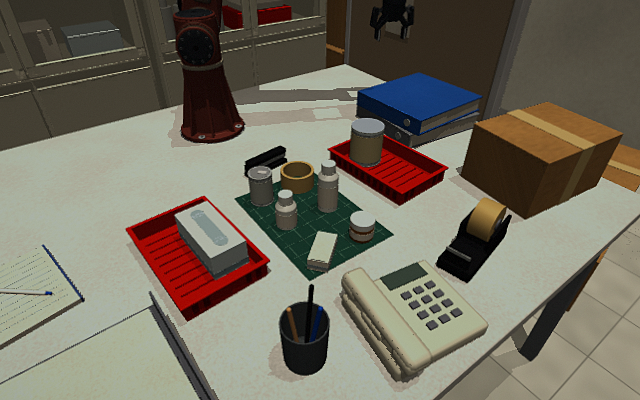

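View pics/top0.png

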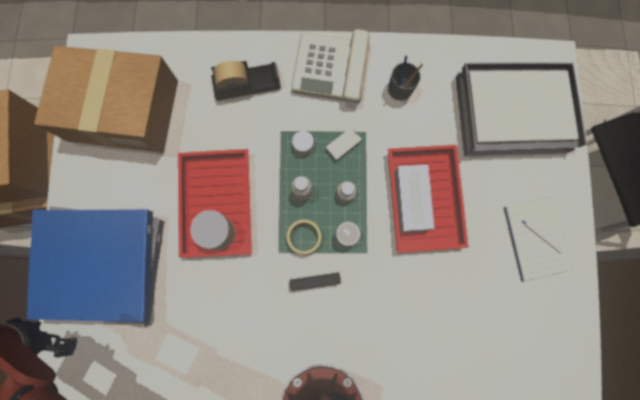

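```bash
cat > h.py <<'E'
import numpy as np, cv2
from workcell import *
def model(n):
    m=camera_model(n);K=np.array([[m['fx'],0,m['cx']],[0,m['fy'],m['cy']],[0,0,1]])
    R=cv2.Rodrigues(m['rvec'])[0];return K,m['distortion'],R,m['tvec'],m['rvec']
def ray(M,px,z):
    K,d,R,t,_=M;p=cv2.undistortPoints(np.float64(px).reshape(-1,1,2),K,d).reshape(-1,2)
    D=np.c_[p,np.ones(len(p))]@R;c=-R.T@t
    return c[:2]+D[:,:2]*((z-c[2])/D[:,2])[:,None]
def proj(M,P):
    return cv2.projectPoints(np.float64(P).reshape(-1,1,3),M[4],M[3],M[0],M[1])[0].reshape(-1,2)
E
python3 - <<'E'
from h import *
im=cv2.imread('pics/top0.png');M=model('top');print(-M[2].T@M[3])
c=im[125:265,170:475];cv2.imwrite('pics/c0.png',cv2.resize(c,None,fx=2.6,fy=2.6,interpolation=cv2.INTER_CUBIC))
b,g,r=[im[...,i].astype(int) for i in range(3)]
m=((r>110)&(g<90)&(b<90)).astype(np.uint8)
for q in cv2.findContours(m,0,2)[0]:
    if cv2.contourArea(q)>2500:
        h=cv2.approxPolyDP(cv2.convexHull(q),4,True).reshape(-1,2)
        print(h.tolist(),ray(M,h,.045).round(3).tolist(),ray(M,h,0).round(3).tolist())
E
```

```text
[0.35049504 0.02324512 1.26941958]
[[246, 150], [249, 252], [181, 256], [179, 154]] [[0.673, 0.206], [0.401, 0.19], [0.389, 0.367], [0.661, 0.387]] [[0.685, 0.213], [0.403, 0.196], [0.39, 0.38], [0.673, 0.4]]
[[454, 146], [466, 245], [398, 251], [389, 150]] [[0.691, -0.359], [0.421, -0.38], [0.406, -0.198], [0.677, -0.179]] [[0.703, -0.373], [0.424, -0.395], [0.408, -0.206], [0.689, -0.186]]
```

View pics/c0.png

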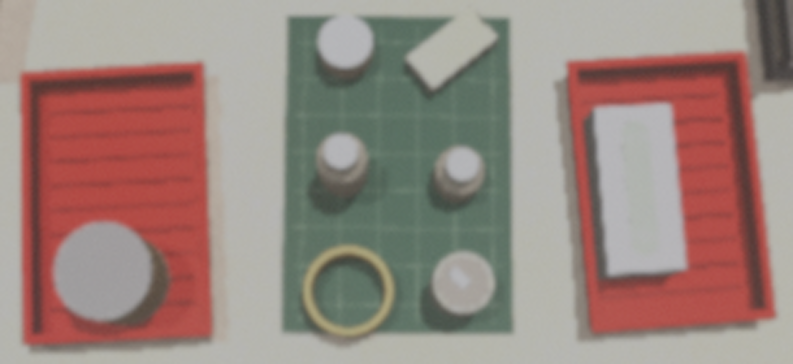

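```bash
python3 - <<'E'
from h import *
M=model('top')
P=dict(jar=(.052,[(346,40)]),tall=(.13,[(342,152)]),short=(.09,[(461,167)]),can=(.085,[(464,282)]),tape=(.048,[(349,291)]),tin=(.114,[(103,271)]),box=(.069,[(592,106),(671,102),(687,268),(607,275)]),carton=(.03,[(405,57),(475,10),(498,36),(432,93)]))
for k,(z,p) in P.items():
    a=np.array(p)/2.6+[170,125]-.3
    w=ray(M,a,z);print(k,w.mean(0).round(3),w.round(3).tolist() if len(w)>1 else '')
m=camera_model('wrist');print(m)
W=model('wrist');print(-W[2].T@W[3],W[2])
E
```

```text
jar [0.7   0.054] 
tall [0.567 0.054] 
short [ 0.561 -0.062] 
can [ 0.449 -0.064] 
tape [0.442 0.048] 
tin [0.454 0.28 ] 
box [ 0.546 -0.243] [[0.629, -0.196], [0.634, -0.278], [0.465, -0.289], [0.457, -0.208]]
carton [ 0.698 -0.058] [[0.688, -0.008], [0.74, -0.082], [0.712, -0.106], [0.65, -0.036]]
{'fx': 305.84724691696374, 'fy': 305.84724691696374, 'cx': 319.6637477268809, 'cy': 201.33867794479426, 'distortion': array([-0.00428011,  0.        ,  0.        ,  0.        ,  0.        ]), 'rvec': array([-2.3732792 , -1.6859065 , -0.22681571]), 'tvec': array([-0.62234433, -0.03494651,  0.37968923])}
[0.14132705 0.61070411 0.37385129] [[ 0.32951538  0.94414766 -0.00219329]
 [ 0.90999742 -0.3169758   0.26726585]
 [ 0.25164321 -0.09006409 -0.96362034]]
```

```bash
python3 -m creep '[[[-405,-177,0,-23,100],[-405,-177,0,-23,100],[-405,-177,0,-23,100],[-405,-177,0,-23,100],[-405,-177,0,-23,100],[-405,-177,0,-23,100],[-405,-177,0,-23,100],[-405,-177,0,-23,100],[-405,-177,0,-23,100],[-405,-177,0,-23,100],[-405,-177,0,-23,100]]]' && python3 - <<'E'
from h import *
im=camera('wrist');cv2.imwrite('pics/w1.png',im[...,::-1]);M=model('wrist');print(state()['ee_pos'],M[2].round(3).tolist(),(-M[2].T@M[3]).round(3))
np.save('w1.npy',np.array([M[4],M[3]]))
E
```

```text
time_s: 1.48
ee_pos: [0.5288, 0.2908, 0.2312]
orientation: [-0.0, -0.034, 0.999, 0.0]
ft_force: [-0.3, -0.2, 0.2]
width: 0.0856
gripper_force: 0.0
[0.52894604 0.290697   0.23129586] [[-0.068, 0.998, -0.0], [0.961, 0.065, 0.267], [0.267, 0.018, -0.964]] [0.461 0.285 0.375]
```

View pics/w1.png

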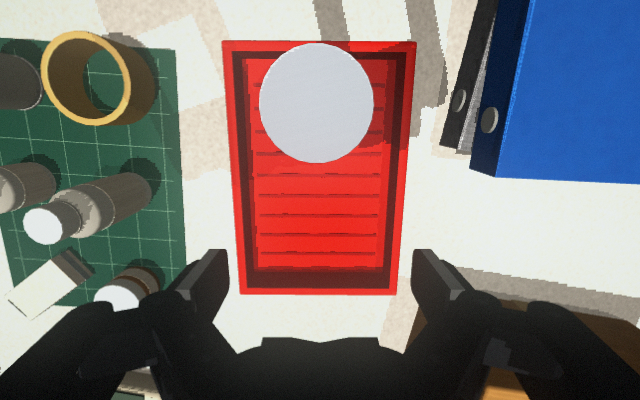

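The wrist view shows the tin basket's rim corners at about (222,42), (416,42), (397,294), (241,294) and the tin lid centred near (316,103).

```bash
python3 - <<'E'
from h import *
M=model('wrist');im=cv2.imread('pics/w1.png').astype(int);b,g,r=[im[...,i] for i in range(3)]
m=((r>100)&(g<70)&(b<70)).astype(np.uint8)
q=max(cv2.findContours(m,0,2)[0],key=cv2.contourArea);h=cv2.approxPolyDP(cv2.convexHull(q),4,True).reshape(-1,2)
w=ray(M,h,.045);print(h.tolist(),w.round(4).tolist(),w.mean(0))
t=((abs(r-g)<25)&(r>140)).astype(np.uint8);t[:, :255]=0;t[:,378:]=0;t[170:]=0
t=cv2.morphologyEx(t,cv2.MORPH_OPEN,np.ones((9,9)));t[:42]=0
q=max(cv2.findContours(t,0,2)[0],key=cv2.contourArea);e=cv2.fitEllipse(cv2.convexHull(q));print(e,ray(M,[e[0]],.114))
B=M;print(proj(M,[[.454,.28,.114]]))
E
```

```text
[[415, 42], [395, 293], [241, 293], [223, 41]] [[0.3843, 0.3732], [0.662, 0.3908], [0.6748, 0.203], [0.3961, 0.1855]] [0.52931029 0.28812385]
((315.92138671875, 102.48369598388672), (114.25941467285156, 119.95823669433594), 177.7582244873047) [[0.45015196 0.28106811]]
[[314.31192678 107.32341865]]
```

```bash
python3 - <<'E'
from h import *
M=model('wrist')
for dz in (0,.01,.013):
    w=ray(M,[[414,42.5],[394.5,292.5],[241.5,292.5],[223.5,41.5]],.045+dz)
    d=w[1]-w[0]+w[2]-w[3];print(w.mean(0).round(4),np.linalg.norm(w[0]-w[1]).round(4),np.linalg.norm(w[3]-w[2]).round(4),np.linalg.norm(w[0]-w[3]).round(4),np.linalg.norm(w[1]-w[2]).round(4),np.arctan2(d[1],d[0]).round(4),ray(M,[[315.9,102.5]],.114+dz).round(4))
E
```

```text
[0.5292 0.288 ] 0.2771 0.2781 0.1867 0.1869 0.0636 [[0.4502 0.2811]]
[0.5271 0.2879] 0.2687 0.2697 0.181 0.1813 0.0636 [[0.4506 0.2812]]
[0.5265 0.2879] 0.2662 0.2671 0.1793 0.1796 0.0636 [[0.4507 0.2812]]
```

```bash
python3 -m creep '[[[-155,-248,30,-16,100],[-155,-248,30,-16,100],[-155,-248,30,-16,100],[-155,-248,30,-16,100],[-155,-248,30,-16,100],[-155,-248,30,-16,100],[-155,-248,30,-16,100],[-155,-248,30,-16,100]]]' && python3 - <<'E'
from h import *
im=camera('wrist');cv2.imwrite('pics/w2.png',im[...,::-1])
M=model('wrist')
print(proj(M,[[.7,.054,.052],[.698,-.058,.03],[.567,.054,.13]]).round())
E
```

```text
time_s: 2.52
ee_pos: [0.7003, 0.0541, 0.2016]
orientation: [0.0, -0.173, 0.985, 0.0]
ft_force: [0.2, -0.5, 0.0]
width: 0.0853
gripper_force: 0.0
[[321. 188.]
 [218. 145.]
 [393.  23.]]
```

View pics/w2.png

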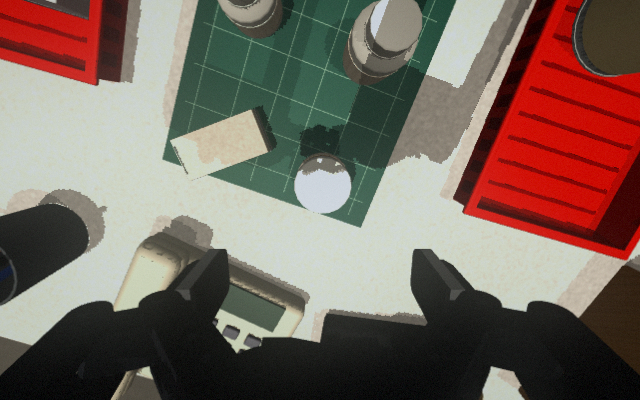

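```bash
python3 -m creep '[[[2,1,60,0,100],[2,1,120,0,100],[2,1,160,0,100],[2,1,181,0,100],[2,1,181,0,100],[2,1,181,0,0],[2,1,181,0,0],[2,1,181,0,0],[2,1,181,0,0],[2,1,181,0,0],[2,1,181,0,0]]]'
```

```text
time_s: 3.95
ee_pos: [0.7017, 0.0527, 0.0241]
orientation: [0.003, -0.172, 0.985, -0.0]
ft_force: [-0.7, 0.7, 6.8]
width: 0.0556
gripper_force: 64.3
```

```bash
python3 -m creep '[[[2,1,-30,0,0],[2,1,-80,0,0],[-2,60,-100,4,0],[-6,120,-100,8,0],[-8,180,-100,12,0],[-10,240,-100,16,0],[-10,251,-100,16,0],[-10,251,-100,16,0],[-10,251,-100,16,0]]]' && python3 - <<'E'
from h import *
im=camera('wrist');cv2.imwrite('pics/w3.png',im[...,::-1])
s=state();print(s['ee_pos'],s['orientation'])
M=model('wrist');print(proj(M,[[.622,.294,.15],[.622,.294,.004],[.6565,.383,.045],[.668,.2065,.045],[.6635,.2945,.045]]).round())
E
```

```text
time_s: 5.08
ee_pos: [0.6238, 0.2904, 0.1202]
orientation: [0.0, -0.032, 0.999, -0.0]
ft_force: [-0.3, 0.3, -1.9]
width: 0.0553
gripper_force: 64.2
[0.62398848 0.29018825 0.12020275] [ 1.38207377e-05 -3.18387289e-02  9.99492957e-01 -3.50845938e-04]
[[332. 282.]
 [326. 195.]
 [437. 258.]
 [211. 258.]
 [324. 259.]]
```

View pics/w3.png

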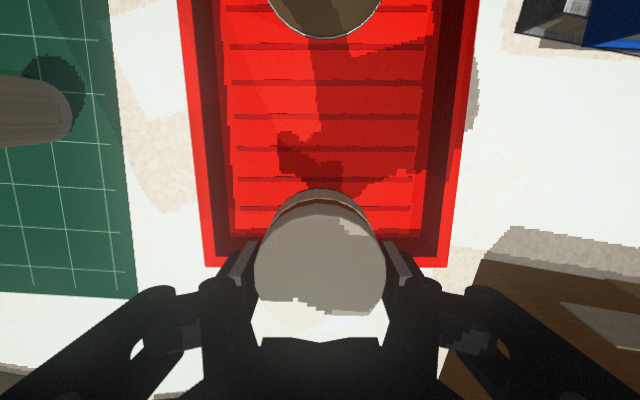

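```bash
python3 - <<'E'
from h import *
v=np.load('w1.npy');M=model('wrist')
for name,N,px in (('w1',(M[0],M[1],cv2.Rodrigues(v[0])[0],v[1],v[0]),[[414,42.5],[394.5,292.5],[241.5,292.5],[223.5,41.5],[315.9,102.5]]),('w3',M,[[447,267],[205,267]])):
  for dz in (0,.008,.012):
    N2=(N[0],N[1],N[2],N[3]-[0,0,dz],N[4]);w=ray(N2,px[:4],.045)
    print(name,dz,w.round(4).tolist(),np.linalg.norm(w[0]-w[-1] if len(px)==5 else w[0]-w[1]).round(4),w.mean(0).round(4),ray(N2,px[4:],.114).round(4) if len(px)>4 else '')
E
```

```text
w1 0 [[0.3848, 0.3723], [0.6614, 0.3901], [0.6741, 0.2036], [0.3965, 0.186]] 0.1867 [0.5292 0.288 ] [[0.4502 0.2811]]
w1 0.008 [[0.3887, 0.3704], [0.6588, 0.3877], [0.6712, 0.2056], [0.4002, 0.1885]] 0.1823 [0.5297 0.2881] [[0.4526 0.2813]]
w1 0.012 [[0.3907, 0.3695], [0.6575, 0.3866], [0.6698, 0.2066], [0.402, 0.1897]] 0.1801 [0.53   0.2881] [[0.4538 0.2814]]
w3 0 [[0.6639, 0.3923], [0.6762, 0.2013]] 0.1914 [0.6701 0.2968] 
w3 0.008 [[0.6623, 0.3886], [0.6741, 0.2044]] 0.1846 [0.6682 0.2965] 
w3 0.012 [[0.6614, 0.3868], [0.6731, 0.2059]] 0.1813 [0.6673 0.2964]
```

```bash
python3 - <<'E'
from h import *
M=model('wrist')
for z in (.143,.148,.153): print(z,ray(M,[[320,203],[253,268],[386,268],[320,330]],z).round(4).tolist())
E
```

```text
0.143 [[0.5902, 0.287], [0.6215, 0.2597], [0.6178, 0.3177], [0.6514, 0.2909]]
0.148 [[0.5887, 0.2869], [0.6188, 0.2607], [0.6152, 0.3163], [0.6475, 0.2907]]
0.153 [[0.5873, 0.2868], [0.6161, 0.2617], [0.6127, 0.315], [0.6435, 0.2904]]
```

```bash
python3 -m creep '[[[-4,5,30,0,0],[-4,5,60,0,0],[-4,5,78,0,0],[-4,5,84,0,0],[-4,5,84,0,0],[-4,5,84,0,0]]]'; python3 -m creep '[[[0,0,2,0,0],[0,0,4,0,0],[0,0,6,0,0],[0,0,6,0,0]]]'
```

```text
time_s: 5.88
ee_pos: [0.6282, 0.2977, 0.038]
orientation: [0.001, -0.033, 0.999, 0.0]
ft_force: [0.0, -0.2, -1.4]
width: 0.0555
gripper_force: 64.2
time_s: 6.38
ee_pos: [0.6266, 0.2973, 0.0299]
orientation: [-0.0, -0.033, 0.999, -0.0]
ft_force: [-0.7, -0.5, -1.4]
width: 0.0556
gripper_force: 64.2
```

```bash
python3 -m creep '[[[0,-2,0.5,0,0],[0,-2,1,0,0],[0,-2,1.5,0,0],[0,-2,2,0,0],[0,-2,2,0,0]]]'; python3 -m creep '[[[0,0,1,0,0],[0,0,2,0,0],[0,0,2,0,0]]]'
```

```text
time_s: 7.0
ee_pos: [0.627, 0.2954, 0.0283]
orientation: [-0.0, -0.033, 0.999, 0.0]
ft_force: [-0.4, 0.4, -2.4]
width: 0.055
gripper_force: 64.3
time_s: 7.38
ee_pos: [0.6271, 0.2954, 0.0282]
orientation: [-0.0, -0.033, 0.999, -0.0]
ft_force: [-4.5, -1.7, 6.0]
width: 0.0549
gripper_force: 65.1
```

```bash
python3 -m creep '[[[0,0,-1.5,0,0],[0,0,-1.5,0,60],[0,0,-1.5,0,80],[0,0,-1.5,0,100],[0,0,-1.5,0,100],[0,0,-15,0,100],[0,0,-40,0,100],[0,0,-100,0,100],[0,0,-150,0,100],[0,0,-150,0,100]]]' && python3 - <<'E'
from h import *
im=camera('wrist');cv2.imwrite('pics/w4.png',im[...,::-1])
s=state();print(s['ee_pos'],s['orientation'])
M=model('wrist');print(proj(M,[[.622,.294,.056]]).round())
E
```

```text
time_s: 8.62
ee_pos: [0.6316, 0.297, 0.1854]
orientation: [0.007, -0.033, 0.999, 0.002]
ft_force: [-0.1, -0.5, -0.1]
width: 0.0852
gripper_force: 0.0
[0.62948674 0.29623687 0.18147663] [ 0.00398346 -0.03282619  0.99945235  0.00125679]
[[319. 185.]]
```

View pics/w4.png

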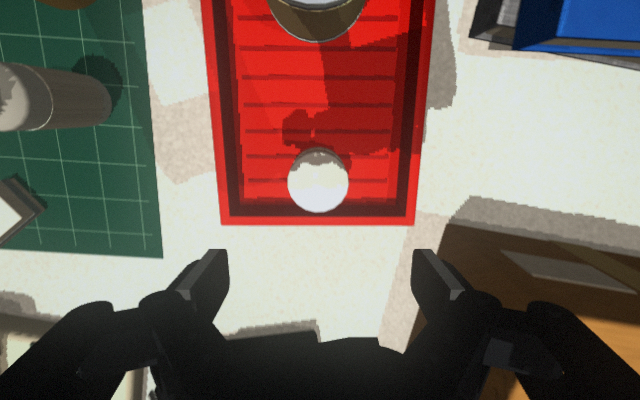

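```bash
python3 -m creep '[[[76,-237,-30,0,100],[76,-237,-30,0,100],[76,-237,-30,0,100],[76,-237,-30,0,100],[76,-237,-30,0,100],[76,-237,-30,0,100],[76,-237,-30,0,100]]]' && python3 - <<'E'
from h import *
im=camera('wrist');cv2.imwrite('pics/w5.png',im[...,::-1])
s=state();print(s['ee_pos'],s['orientation'])
M=model('wrist');print(proj(M,[[.567,.054,.13],[.567,.054,.095],[.561,-.062,.09],[.449,-.064,.085],[.442,.048,.048]]).round())
E
```

```text
time_s: 9.55
ee_pos: [0.5665, 0.0552, 0.2054]
orientation: [-0.001, -0.034, 0.999, 0.0]
ft_force: [0.4, 0.2, 0.2]
width: 0.0852
gripper_force: 0.0
[0.56655792 0.05528629 0.20550544] [-6.46443732e-04 -3.38037915e-02  9.99428263e-01  1.79045448e-04]
[[320. 211.]
 [320. 199.]
 [186. 182.]
 [180.  41.]
 [322.  52.]]
```

View pics/w5.png

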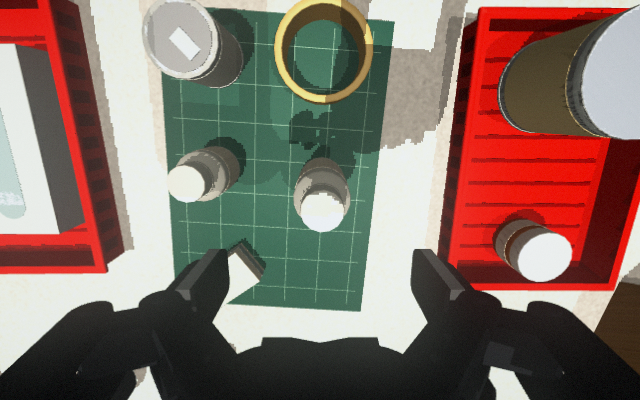

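```bash
python3 -m creep '[[[1,1,60,0,100],[1,1,115,0,100],[1,1,142,0,100],[1,1,142,0,100],[1,1,142,0,0],[1,1,142,0,0],[1,1,142,0,0],[1,1,142,0,0],[1,1,142,0,0],[1,1,142,0,0],[1,1,142,0,0]]]'
```

```text
time_s: 10.98
ee_pos: [0.5675, 0.0553, 0.0666]
orientation: [0.002, -0.033, 0.999, 0.0]
ft_force: [-0.7, 1.3, 6.6]
width: 0.0484
gripper_force: 62.1
```

```bash
python3 -m creep '[[[0,0,-30,0,0],[0,0,-80,0,0],[4,60,-90,0,0],[7,120,-90,0,0],[10,180,-90,0,0],[13,233,-90,0,0],[13,233,-90,0,0],[13,233,-90,0,0],[13,233,-90,0,0]]]' && python3 - <<'E'
from h import *
im=camera('wrist');cv2.imwrite('pics/w6.png',im[...,::-1])
s=state();print(s['ee_pos'],s['orientation'])
M=model('wrist');print(proj(M,[[.538,.2876,.22],[.538,.2876,.185],[.538,.2876,.09],[.538,.2876,.004],[.622,.294,.056]]).round())
E
```

```text
time_s: 12.1
ee_pos: [0.5375, 0.2849, 0.154]
orientation: [-0.0, -0.032, 0.999, -0.0]
ft_force: [-0.3, 0.2, -1.9]
width: 0.0487
gripper_force: 62.7
[0.53764152 0.28490995 0.15407622] [-2.10952008e-04 -3.18361516e-02  9.99493037e-01 -2.91412198e-04]
[[332. 350.]
 [329. 288.]
 [325. 216.]
 [324. 189.]
 [325. 294.]]
```

View pics/w6.png

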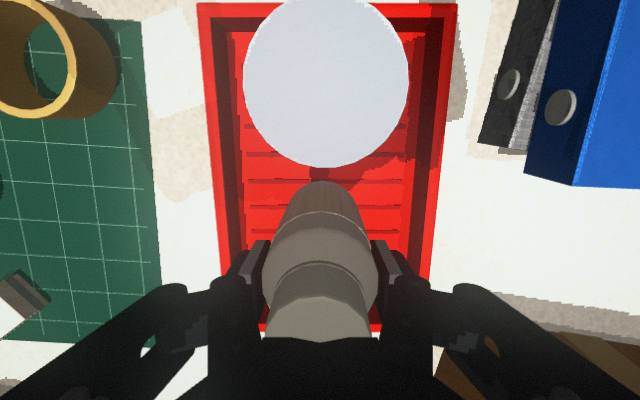

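```bash
python3 - <<'E'
from h import *
M=model('wrist');print(ray(M,[[320,181]],.0875),ray(M,[[320,212]],.1825),ray(M,[[263,285],[377,285]],.182), ray(M,[[326,167]],.114),ray(M,[[244,85],[408,85]],.114))
E
```

```text
[[0.51306306 0.28229131]] [[0.50592473 0.28184178]] [[0.54012695 0.25972115]
 [0.53700694 0.30813319]] [[0.49875188 0.2850142 ]] [[0.45518278 0.23556171]
 [0.4492922  0.32800133]]
```

```bash
python3 -m creep '[[[-1,1,40,0,0],[-1,1,66,0,0],[-1,1,76,0,0],[-1,1,78,0,0],[-1,1,78,0,0],[-1,1,78,0,0]]]'; python3 -m creep '[[[0,0,1,0,0],[0,0,2,0,0],[0,0,3,0,0],[0,0,3,0,0]]]'
```

```text
time_s: 12.9
ee_pos: [0.5395, 0.2879, 0.0778]
orientation: [0.001, -0.033, 0.999, 0.0]
ft_force: [-0.1, 0.6, -1.7]
width: 0.0484
gripper_force: 62.8
time_s: 13.4
ee_pos: [0.5382, 0.2875, 0.0731]
orientation: [-0.0, -0.033, 0.999, -0.0]
ft_force: [0.4, 0.5, -2.4]
width: 0.0487
gripper_force: 62.8
```

```bash
python3 -m creep '[[[0,0,1,0,0],[0,0,2,0,0],[0,0,2,0,0],[0,0,2,0,0]]]'; python3 -m creep '[[[0,0,1,0,0],[0,0,1.5,0,0],[0,0,1.5,0,0]]]'
```

```text
time_s: 13.9
ee_pos: [0.5384, 0.2875, 0.0713]
orientation: [-0.0, -0.033, 0.999, -0.0]
ft_force: [-0.2, -0.3, -2.0]
width: 0.0483
gripper_force: 62.8
time_s: 14.28
ee_pos: [0.5388, 0.2877, 0.0706]
orientation: [0.0, -0.033, 0.999, 0.0]
ft_force: [-1.3, -1.3, 3.4]
width: 0.0487
gripper_force: 63.1
```

```bash
python3 -m creep '[[[0,0,-0.7,0,0],[0,0,-0.7,0,60],[0,0,-0.7,0,80],[0,0,-0.7,0,100],[0,0,-0.7,0,100],[0,0,-12,0,100],[0,0,-40,0,100],[0,0,-100,0,100],[0,0,-130,0,100],[10,-40,-130,0,100],[30,-95,-130,0,100],[50,-155,-130,0,100],[70,-215,-130,0,100],[90,-275,-130,0,100],[112,-330,-130,0,100],[112,-345,-130,0,100],[112,-345,-130,0,100],[112,-345,-130,0,100]]]' && python3 - <<'E'
from h import *
im=camera('wrist');cv2.imwrite('pics/w7.png',im[...,::-1])
s=state();print(s['ee_pos'],s['orientation'])
M=model('wrist');print(proj(M,[[.449,-.064,.085]]).round())
g=camera('top')
cv2.imwrite('pics/t7.png',cv2.resize(g[125:265,170:475,::-1],None,fx=2.6,fy=2.6,interpolation=cv2.INTER_CUBIC))
E
```

```text
time_s: 16.52
ee_pos: [0.4497, -0.063, 0.2001]
orientation: [0.0, -0.033, 0.999, 0.0]
ft_force: [-0.1, 0.5, 0.4]
width: 0.0855
gripper_force: 0.0
[ 0.44962548 -0.06276532  0.19990129] [ 4.30835148e-05 -3.38113345e-02  9.99428193e-01  2.79487914e-04]
[[320. 197.]]
```

View pics/w7.png

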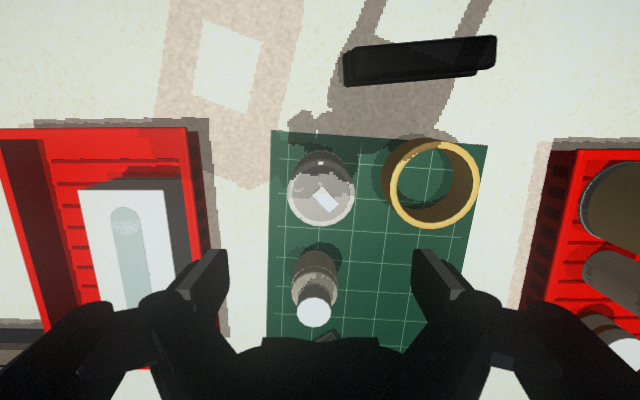

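```bash
python3 -m creep '[[[2,0,10,10,100],[2,0,20,20,100],[2,0,30,30,100],[2,0,40,40,100],[2,0,50,50,100],[2,0,60,60,100],[2,0,70,70,100],[2,0,80,80,100],[2,0,90,90,100],[2,0,130,90,100],[2,0,165,90,100],[2,0,165,90,100],[2,0,165,90,0],[2,0,165,90,0],[2,0,165,90,0],[2,0,165,90,0],[2,0,165,90,0],[2,0,165,90,0]]]'; python3 - <<'E'
from h import *
im=cv2.imread('pics/t7.png');print(state()['qpos'].round(2))
E
```

```text
time_s: 18.88
ee_pos: [0.4492, -0.0646, 0.0368]
orientation: [0.002, 0.684, 0.73, 0.001]
ft_force: [-0.3, 0.8, 6.0]
width: 0.0567
gripper_force: 64.5
[-0.3   0.13  2.14  0.    0.87 -0.36]
```

View pics/t7.png

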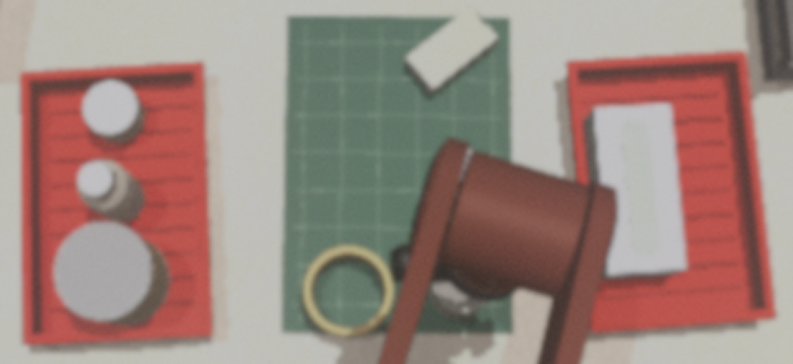

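```bash
python3 -m creep '[[[0,0,-40,0,0],[0,0,-100,0,0],[-50,10,-110,0,0],[-110,30,-110,0,0],[-165,50,-110,0,0],[-220,70,-110,0,0],[-260,87,-110,0,0],[-267,88,-110,0,0],[-267,88,-110,0,0],[-267,88,-110,0,0],[-267,88,-110,0,0]]]' && python3 - <<'E'
from h import *
im=camera('wrist');cv2.imwrite('pics/w8.png',im[...,::-1])
s=state();print(s['ee_pos'],s['orientation'])
M=model('wrist');print(proj(M,[[.629,-.196,.069],[.634,-.278,.069],[.465,-.289,.069],[.457,-.208,.069],[.552,-.324,.11]]).round())
E
```

```text
time_s: 20.25
ee_pos: [0.5522, -0.3235, 0.1447]
orientation: [-0.0, 0.683, 0.73, 0.0]
ft_force: [0.3, 0.1, -3.3]
width: 0.0567
gripper_force: 65.7
[ 0.55231582 -0.32366591  0.1448455 ] [-2.14736179e-04  6.83123167e-01  7.30303152e-01  1.27892290e-05]
[[452.  27.]
 [439. 155.]
 [202. 154.]
 [185.  28.]
 [320. 228.]]
```

View pics/w8.png

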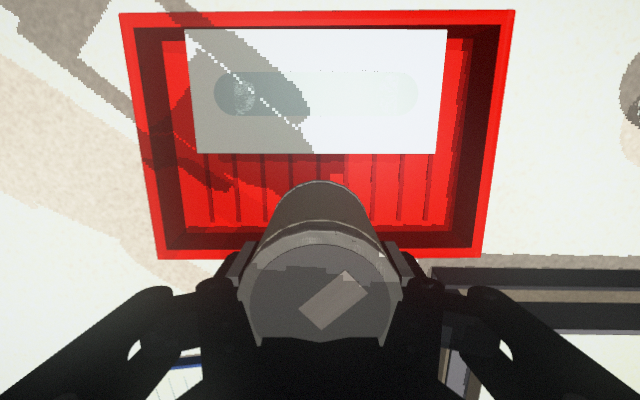

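```bash
python3 - <<'E'
from h import *
M=model('wrist')
b=ray(M,[[185,29],[447,29],[435,154],[198,154]],.069);print(b.round(4).tolist(),b.mean(0))
k=ray(M,[[119,11],[515,11],[481,258],[159,258]],.045);print(k.round(4).tolist(),k.mean(0))
u=k[1]-k[0]+k[2]-k[3];y=np.arctan2(u[1],u[0]);print('yaw',y)
u=b[1]-b[0]+b[2]-b[3];print('box yaw',np.arctan2(u[1],u[0]))
R=np.array([[np.cos(y),np.sin(y)],[-np.sin(y),np.cos(y)]])
print('box in basket',R@(b.mean(0)-k.mean(0)),(b-k.mean(0))@R.T)
print('can near bottom',ray(M,[[320,181]],.11),'rim',ray(M,[[320,231]],.195),ray(M,[[238,290],[402,290]],.195))
E
```

```text
[[0.4569, -0.2089], [0.6257, -0.1975], [0.6313, -0.2777], [0.4622, -0.289]] [ 0.54401436 -0.24328974]
[[0.4009, -0.195], [0.6804, -0.1763], [0.6957, -0.3667], [0.4155, -0.3853]] [ 0.54812851 -0.28083075]
yaw 0.06662378423920301
box yaw 0.06679575961920288
box in basket [-0.00160574  0.03773162] [[-0.08627028  0.07788265]
 [ 0.08294356  0.07794353]
 [ 0.08317625 -0.00245117]
 [-0.0862725  -0.00244853]]
can near bottom [[ 0.54987228 -0.29442566]] rim [[ 0.54962706 -0.2935541 ]] [[ 0.52282143 -0.31711426]
 [ 0.57936527 -0.3133739 ]]
```

```bash
python3 -m creep '[[[-2,-1.5,40,0,0],[-2,-1.5,75,0,0],[-2,-1.5,92,0,0],[-2,-1.5,98,0,0],[-2,-1.5,98,0,0],[-2,-1.5,98,0,0]]]'; python3 -m creep '[[[0,0,1,0,0],[0,0,2,0,0],[0,0,3,0,0],[0,0,4,0,0],[0,0,4,0,0]]]'
```

```text
time_s: 21.05
ee_pos: [0.5525, -0.3279, 0.0487]
orientation: [0.002, 0.684, 0.73, 0.0]
ft_force: [-0.0, 0.1, -2.8]
width: 0.0572
gripper_force: 65.7
time_s: 21.68
ee_pos: [0.551, -0.3268, 0.0425]
orientation: [-0.0, 0.684, 0.73, -0.0]
ft_force: [0.0, -0.2, -2.3]
width: 0.0565
gripper_force: 65.7
```

```bash
python3 -m creep '[[[1,0,1,0,0],[1,0,1.5,0,0],[1,0,1.5,0,0]]]'; python3 -m creep '[[[0,0,0.7,0,0],[0,0,1,0,0],[0,0,1,0,0]]]'
```

```text
time_s: 22.05
ee_pos: [0.5511, -0.3259, 0.0412]
orientation: [-0.0, 0.684, 0.73, -0.0]
ft_force: [0.3, -0.4, -2.3]
width: 0.057
gripper_force: 65.7
time_s: 22.42
ee_pos: [0.5513, -0.326, 0.0409]
orientation: [0.0, 0.684, 0.73, 0.0]
ft_force: [-1.7, 1.5, 1.0]
width: 0.057
gripper_force: 65.8
```

```bash
python3 -m creep '[[[0,0,-0.5,0,0],[0,0,-0.5,0,60],[0,0,-0.5,0,80],[0,0,-0.5,0,100],[0,0,-0.5,0,100],[0,0,-12,0,100],[0,0,-50,0,100],[0,0,-110,0,100],[0,0,-140,0,100],[40,25,-155,-8,100],[90,58,-155,-16,100],[140,90,-155,-24,100],[190,122,-155,-31,100],[240,153,-155,-31,100],[258,164,-155,-31,100],[258,164,-155,-31,100],[258,164,-155,-31,100]]]' && python3 - <<'E'
from h import *
im=camera('wrist');cv2.imwrite('pics/w9.png',im[...,::-1])
s=state();print(s['ee_pos'],s['orientation'])
M=model('wrist');print(proj(M,[(.688,-.008,.03),(.74,-.082,.03),(.712,-.106,.03),(.65,-.036,.03)]).round())
np.save('w9.npy',np.array([M[4],M[3]]))
g=camera('top');cv2.imwrite('pics/t9.png',g[...,::-1])
E
```

```text
time_s: 24.55
ee_pos: [0.6973, -0.0594, 0.1954]
orientation: [-0.0, 0.464, 0.886, -0.001]
ft_force: [0.1, -0.8, -0.1]
width: 0.0852
gripper_force: 0.0
[ 0.69715422 -0.05971109  0.19536637] [-9.81814013e-05  4.64475386e-01  8.85585905e-01 -4.58920341e-04]
[[343. 136.]
 [342. 223.]
 [308. 226.]
 [295. 138.]]
```

View pics/w9.png

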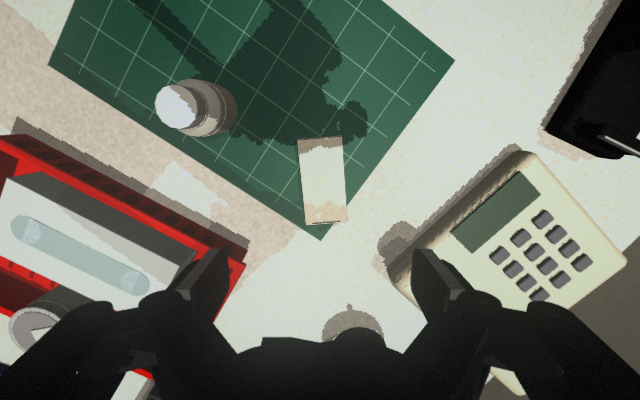

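```bash
python3 - <<'E'
from h import *
M=model('wrist');s=state()
c=ray(M,[[298,140],[343,137],[347,222],[303,225]],.03);print(c.round(4).tolist(),c.mean(0))
u=c[3]-c[0]+c[2]-c[1];print('long yaw',np.degrees(np.arctan2(u[1],u[0])),np.linalg.norm(u)/2)
w,x,y,z=s['orientation'];X=np.array([x*x-y*y,2*x*y]);Y=np.array([2*x*y,y*y-x*x]);d=c.mean(0)-s['ee_pos'][:2]
print('tool y yaw',np.degrees(np.arctan2(Y[1],Y[0])),'shift mm',1e3*X@d,1e3*Y@d)
print(ray(M,[[400,280],[350,320]],.06))
E
```

```text
[[0.6533, -0.0362], [0.6884, -0.0085], [0.744, -0.0783], [0.7072, -0.1079]] [ 0.698232   -0.05772869]
long yaw -52.248206842728166 0.08947934429161288
tool y yaw 34.625734013918986 shift mm 1.1303566999117347 2.0399269212475417
[[ 0.81703648 -0.09119638]
 [ 0.80306867 -0.15855389]]
```

```bash
python3 -m creep '[[[1,2,60,-3,100],[1,2,120,-3,100],[1,2,165,-3,100],[1,2,182,-3,100],[1,2,189,-3,100],[1,2,189,-3,100],[1,2,189,-3,0],[1,2,189,-3,0],[1,2,189,-3,0],[1,2,189,-3,0],[1,2,189,-3,0],[1,2,189,-3,0],[1,2,189,-3,0]]]'
```

```text
time_s: 26.28
ee_pos: [0.7006, -0.0559, 0.0083]
orientation: [0.002, 0.44, 0.898, 0.0]
ft_force: [0.7, -0.4, 5.4]
width: 0.0439
gripper_force: 63.9
```

```bash
python3 -m creep '[[[0,0,-30,0,0],[0,0,-85,0,0],[-8,-30,-115,-10,0],[-20,-85,-115,-20,0],[-32,-140,-115,-30,0],[-43,-190,-115,-40,0],[-52,-235,-115,-50,0],[-52,-235,-115,-56,0],[-52,-235,-115,-56,0],[-52,-235,-115,-56,0],[-52,-235,-115,-56,0]]]' && python3 - <<'E'
from h import *
im=camera('wrist');cv2.imwrite('pics/w10.png',im[...,::-1])
s=state();print(s['ee_pos'],s['orientation'],s['qpos'].round(2))
M=model('wrist');print(proj(M,[[.544,-.2433,.069],[.544,-.2433,.142]]).round())
E
```

```text
time_s: 27.65
ee_pos: [0.5453, -0.2402, 0.1211]
orientation: [-0.0, -0.033, 0.999, 0.0]
ft_force: [-0.2, -0.4, -0.3]
width: 0.0436
gripper_force: 63.0
[ 0.54530413 -0.24021837  0.12119623] [-6.46835178e-05 -3.30261447e-02  9.99454484e-01  5.58190270e-05] [-0.53  0.27  1.77  0.    1.1  -2.17]
[[317. 219.]
 [316. 272.]]
```

View pics/w10.png

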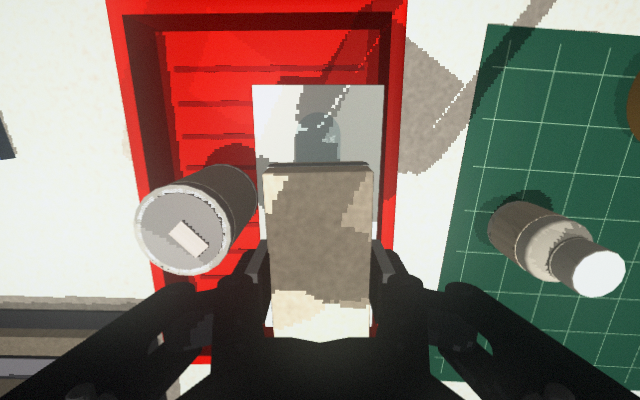

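```bash
python3 - <<'E'
from h import *
M=model('wrist');s=state()
c=ray(M,[[265,170],[374,170]],.1428);b=ray(M,[[252,85],[382,85]],.069)
print(c.round(4).tolist(),c.mean(0)+np.array([.045,.003]),b.round(4).tolist(),b.mean(0)+.085*np.array([.9978,.0667]))
print(ray(M,[[268,163],[370,163]],.1128).mean(0)+[.045,.003],ray(M,[[183,230]],.089))
E
```

```text
[[0.4995, -0.2665], [0.4966, -0.2227]] [ 0.54301898 -0.24161661] [[0.4617, -0.2878], [0.4565, -0.2097]] [ 0.54393481 -0.2431    ]
[ 0.54460937 -0.24179142] [[ 0.54974337 -0.3251906 ]]
```

```bash
python3 -m creep '[[[0,1,20,0,0],[0,1,32,0,0],[0,1,37,0,0],[0,1,37,0,0],[0,1,37,0,0]]]'; python3 -m creep '[[[0,0,1,0,0],[0,0,2,0,0],[0,0,3,0,0],[0,0,3,0,0]]]'
```

```text
time_s: 28.32
ee_pos: [0.5453, -0.2401, 0.0847]
orientation: [0.0, -0.033, 0.999, -0.0]
ft_force: [-0.2, -0.1, -0.7]
width: 0.0435
gripper_force: 63.1
time_s: 28.82
ee_pos: [0.5448, -0.2398, 0.0812]
orientation: [-0.0, -0.033, 0.999, 0.0]
ft_force: [-0.1, -0.2, -0.9]
width: 0.0438
gripper_force: 63.1
```

```bash
python3 -m creep '[[[0,-2,1,0,0],[0,-2,2,0,0],[0,-2,3,0,0],[0,-2,3,0,0]]]'; python3 -m creep '[[[0,0,0.7,0,0],[0,0,1.2,0,0],[0,0,1.2,0,0]]]'
```

```text
time_s: 29.32
ee_pos: [0.5449, -0.2417, 0.0781]
orientation: [-0.0, -0.033, 0.999, 0.0]
ft_force: [0.1, 1.0, -0.4]
width: 0.0439
gripper_force: 63.1
time_s: 29.7
ee_pos: [0.5451, -0.2418, 0.0774]
orientation: [-0.0, -0.033, 0.999, -0.0]
ft_force: [-1.1, -0.6, 2.1]
width: 0.0437
gripper_force: 63.4
```

```bash
python3 -m creep '[[[0,0,-0.4,0,0],[0,0,-0.4,0,55],[0,0,-0.4,0,60],[0,0,-0.4,0,64],[0,0,-0.4,0,64],[0,0,-10,0,64],[0,0,-30,0,64],[0,0,-80,0,64],[0,0,-130,0,64],[50,0,-150,0,64],[100,0,-150,0,64],[120,0,-150,0,64],[120,0,-150,0,64]]]' && python3 - <<'E'
from h import *
im=camera('wrist');g=camera('top');s=camera('scene')
cv2.imwrite('pics/w11.png',im[...,::-1]);cv2.imwrite('pics/t11.png',g[...,::-1])
a=cv2.resize(im[...,::-1],(400,250));b=cv2.resize(s[60:340,110:510,::-1],(400,250))
t=cv2.resize(g[125:265,170:475,::-1],(760,349),interpolation=cv2.INTER_CUBIC)
o=np.zeros((599,800,3),np.uint8);o[:250,:400]=a;o[:250,400:]=b;o[250:,:760]=t;cv2.imwrite('pics/m11.png',o)
M=model('top');print(proj(M,[[.452,.281,.114],[.5375,.288,.134],[.622,.294,.056],[.5495,-.3253,.089],[.544,-.2433,.099]]).round(1))
print(state()['ee_pos'],state()['width'])
E
```

```text
time_s: 31.32
ee_pos: [0.4248, -0.25, 0.2289]
orientation: [0.001, -0.032, 0.999, -0.001]
ft_force: [0.0, 0.0, -0.5]
width: 0.0544
gripper_force: 0.0
[[209.  229.7]
 [205.8 194.1]
 [211.6 167.5]
 [448.8 194.3]
 [418.4 195.5]]
[ 0.42639022 -0.25000217  0.22826183] 0.05474979145585351
```

View pics/m11.png

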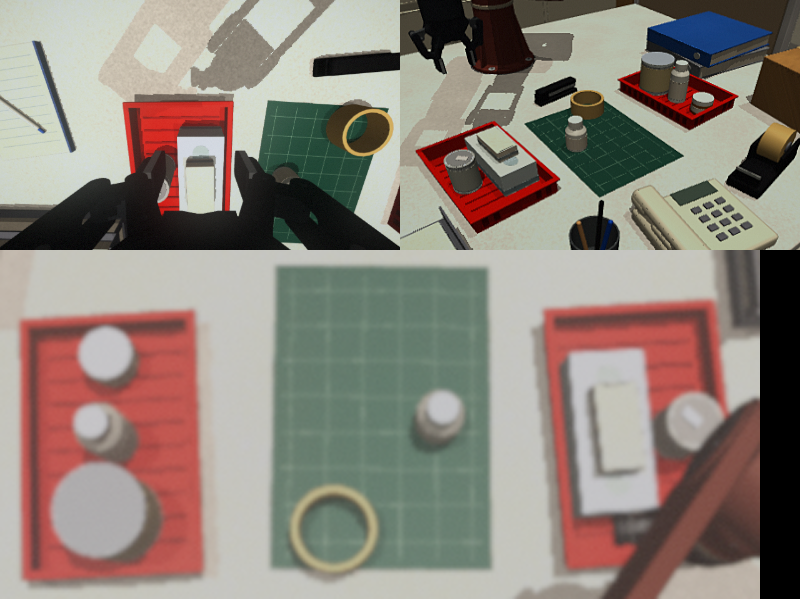

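The check picture matches the plan. In the top view the jar lid (106,354), bottle cap (92,423) and tin (98,510) line up. The can stands at (693,422), and the carton lies centred on the box at (617,427).

```bash
python3 -c "
from workcell import *
print(hand_in())"
```

```text
the job is handed in; nothing more can be done
None
```

The job is handed in at about 31 s, and the last pictures show both baskets packed as asked: the jar and tall bottle in line with the tin, the can to the right of the mask box, and the tablet carton centred lengthwise on top of it.

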